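# Fetch the micropipette from behind the bottles and put the bottles back

## Robot

A 6-joint arm with a two-finger parallel gripper is mounted at the origin on a cart in front of the work surface, level with it; the furniture and walls round the work are solid. World frame = base frame: x ahead of the robot, y to its left, z up, the work surface at z = 0. Lengths are in mm, angles in rad, forces in N, time in s.
With the tool pointing down it reaches from about 275 to 750 mm from the base axis. Payload 10.2 kg.
Tool frame: the origin (TCP) lies at the very end of the fingers, on their centre line; the grasp point (between the pads) lies 19 mm behind it; z points along the fingers, y is the line along which they close (so a half turn about z gives the same grasp; the last joint's range is limited). The gripper opens to 85 mm and grips with 20 to 120 N. Pads are 22 mm wide; open, the fingers measure 114 mm over their backs; the gripper's body (76 mm by 85 mm) begins 54 mm behind the grasp point. The pads swing forward as they close: fully open they stand 13 mm farther back than shut.
Start: joints at [-1.358, 0.313, 1.498, -0, 1.331, -0.223], TCP at [221.61, -475.941, 231.294] pointing down, gripper open.
Joint ranges: [-2.94, 2.94], [-0.97, 2.17], [0.19, 2.56], [-1.23, 4.37], [0.02, 3.11], [-2.88, 2.88]. Speed limits (rad/s): [2.39, 2.39, 3.01, 3.14, 3.14, 3.14].

## Interface

Orientations are given as a unit quaternion [w, x, y, z].
In Python, from rig import * gives the robot as it stands. The module is installed in compiled form; this text tells all that it offers.
- The arm moves only by the shell command python3 -m crank 'ROWS' [FORCE]. ROWS is JSON, a list that holds one entry, the list of rows, each a list of 7 numbers: the shift along the tool's x, y, z in units of 25 mm (1.0 is 25 mm), then the turn, a rotation vector about the tool's x, y, z in units of 8 degrees (1.0 is 8 degrees), then the finger opening in mm, from 0 to 85.4. A call has exactly 8 rows; each row shifts and turns the commanded pose from where the row before left it, along the tool's axes as they then stand; what a row does not reach is not made up. A row lasts 1/10 s, in which the tool goes at most 50 mm and 8.59 degrees, less where a joint would pass 70% of its speed; a pose out of reach is approached as far as the arm can. A call is refused whole if a number of a shift passes 1 or a number of a turn 1, either way. A call with a gripper value outside its range is refused whole. The fingers move at their own pace and stop on an object; FORCE is the grip in N (left out, the last holds). Time passes only in rows, so rows that do not move let the fingers close, or fill a call up. It gives the time, the measured TCP pose, the force, the opening and the grip force at its end, in the units of the state.
- sense(): the state, without advancing time (a new reading comes with each control period).
- capture(name): name is "scene" or "top" or "wrist"; returns the picture (384x512x3 uint8, blue, green, red); there is no depth.
- camera_model(name): a dict with "fx", "fy", "cx", "cy" (pixels), "world_from_camera" (4x4, takes a point from camera to world coordinates); the wrist camera has in their place "T_tool_cam" (4x4, takes a point from camera to tool coordinates, whose origin is the TCP and whose axes are the flange's). Camera axes: x right, y up, looking along -z (the intrinsics and any distortion apply to the point x, -y, -z); pixel columns grow to the right and rows downward; lengths in mm; the calibration is good to about 2 mm. A picture is of the moment at which its call begins: read the wrist's pose just before it. camera_model takes no time and is no camera call.
- finish_job(): hands the job in; it is judged then, once.
The state is a dict: "time_s": time; "joints": joint angles; "dq": joint speeds; "tau": joint torques, N m; "eef_pos": TCP position; "ee_rot": TCP orientation; "force": force on the tool from outside, world axes, zero at the start; "wrist_torque": the same for the moment, N m; "grip_width": opening from 0.0 (shut) to 1.0 (fully open); "grip_force": force on a finger pad.
Only numpy, scipy, OpenCV 4.12 (cv2) and the standard library are available. Lean on these libraries where they do the work, as an engineer would, in place of code of your own. Each camera call takes 0.05 s, during which the arm holds its last target. There are 200 camera calls.

## Task

The micropipette lies in the white storage rack, close behind a row of two bottles and a measuring cylinder. Clear all three out of the way first, standing each upright anywhere on the bare metal side tray; then take the micropipette out and lay it flat in the middle of the long narrow grey bench tray, lengthwise. Only once it lies there, put each of the three back upright on the very spot in the rack where it stood at the start, tip nothing over, and leave the mug and the glass beaker where they are.

Things in the scene. Friction and masses are not known exactly. Their poses are not given: they have to be found in the camera images.
- amber_bottle: tall brown (amber) glass bottle with a black screw cap: body 62 mm across and straight-sided up to 80 mm, then a sloping shoulder, 122 mm high overall with a cap 34 mm across. Grip round the straight body from above, front and back, fingertips about 60 mm up, or by the top 12 mm of the cap. Stands on one of the rack's three dark discs. Origin: centre of the underside, z up. About 0.26 kg.
- white_bottle: shorter white bottle with a red screw cap: body 54 mm across and straight-sided up to 63 mm, then a sloping shoulder, 96 mm high overall with a cap 30 mm across. Grip round the straight body from above, front and back, fingertips about 45 mm up, or by the top 11 mm of the cap. Stands on one of the rack's three dark discs. Origin: centre of the underside, z up. About 0.14 kg.
- cylinder: slim clear measuring cylinder, 170 mm high: a tube 25 mm across on a blue hexagonal foot 53 by 46 mm and 6 mm thick. Grip round the tube in its upper part, about 130 mm up, so that its top does not meet the palm. Stands on one of the rack's three dark discs. Origin: centre of the underside, z up. About 0.07 kg.
- pipette: dark grey micropipette lying on its side along the rack, 272 mm long (its y), 31 mm high, rounded. Thick handle with a blue knob towards -y, thin tip towards +y. It balances at its y = -40 mm, where the handle is 28 mm wide (its x), widest 14 mm above its underside: grip there across x. 0.085 kg. It may roll a little. Origin: underside, at mid-width and mid-length; z up.
- rack: flat white storage rack, fixed, 150 mm (x) by 310 mm (y); floor 5 mm thick, rim 5 mm wide, 11 mm high. Three dark standing discs 74 mm across, flush, in the front row at x = -35, y = -95, 0, +95 mm, one standing thing within 5 mm of each centre, different each time; a flush dark strip at x = +22 mm for the pipette. Origin: centre of the underside; +x points away from the robot, z up.
- side_tray: bare metal side tray, fixed, empty at first, 150 mm (x) by 310 mm (y); floor 5 mm thick, rim 4 mm wide, 11 mm high (14 mm at the short ends). Holds the three things side by side along y. Origin: centre of the underside; +x points away from the robot, z up. Rack and tray may swap sides (left, right) between starts.
- pipette_tray: long narrow grey bench tray, fixed, nearest the robot, empty at the start, 96 mm (its x) by 310 mm (its y); floor 5 mm thick, rim 4 mm wide and 9 mm above the worktop. Origin: centre of the underside; its y axis runs along its length, z up.
- mug: blue and white mug, 92 mm high, a bystander standing loose at the right near edge; leave it alone. Origin: centre of the underside of its bounding box.
- beaker: small clear glass beaker, 62 mm across, 77 mm high, a bystander standing loose at the left near edge; leave it alone. Origin: centre of the underside.

How it is judged:
By the outcome, as a careful person would: the job done as asked, in the order asked, and still so for the second after the job is handed in, with the robot touching nothing.
It also fails if it takes over 144 s, if anything falls off the work surface, if the arm or the gripper's body presses on something with over 40 N, if the wrist force passes 120 N, or if a joint passes its speed limit or range.

## Working session

There is one attempt and no reset: what is moved stays moved. The work goes in short steps, Python scripts to look and compute and a shell command to move; the robot and the scene stay as the last step left them, time stands still between calls to the robot, and variables do not carry over. Pictures are saved under pics/ and viewed, at most 14 in all, crops included, and the job is handed in when it is done.

```bash
ls; mkdir -p pics; python3 - <<'E'
from rig import *
import cv2,numpy as np
np.set_printoptions(precision=3,suppress=True)
s=sense();print(s)
for n in("scene","top"):
    cv2.imwrite(f"pics/{n}0.png",capture(n))
for n in("scene","top","wrist"):print(n,camera_model(n))
E
```

```text
pics
{'time_s': 0.0, 'joints': array([-1.358,  0.313,  1.498,  0.   ,  1.331, -0.223]), 'dq': array([-0.002, -0.   ,  0.001, -0.001,  0.001, -0.002]), 'tau': array([  0.002, -41.226, -25.974,  -0.   ,   0.004,  -0.   ]), 'eef_pos': array([ 221.561, -475.689,  230.754]), 'ee_rot': array([-0.001,  0.976,  0.216,  0.   ]), 'force': array([0.692, 0.837, 0.346]), 'wrist_torque': array([ 0.009, -0.042,  0.005]), 'grip_force': 0.0, 'grip_width': 0.9974585476417558}
scene {'fx': 463.4452472715122, 'fy': 463.4452472715122, 'cx': 258.7466569479504, 'cy': 190.03061243284182, 'world_from_camera': array([[   0.001,    0.765,   -0.644, -537.339],
       [  -1.   ,    0.004,    0.003,    7.415],
       [   0.005,    0.644,    0.765, 1255.197],
       [   0.   ,    0.   ,    0.   ,    1.   ]])}
top {'fx': 411.3701523517461, 'fy': 411.3701523517461, 'cx': 265.45308460993357, 'cy': 192.89774195546417, 'world_from_camera': array([[  -0.017,    0.996,   -0.091,  399.326],
       [  -1.   ,   -0.018,   -0.011,    6.558],
       [  -0.012,    0.091,    0.996, 1362.626],
       [   0.   ,    0.   ,    0.   ,    1.   ]])}
wrist {'fx': 276.4985069091675, 'fy': 276.4985069091675, 'cx': 258.5323225272705, 'cy': 189.4736529084269, 'T_tool_cam': array([[   0.   ,    0.964,    0.268,   66.998],
       [   1.   ,   -0.   ,   -0.   ,    0.605],
       [  -0.   ,    0.268,   -0.964, -142.7  ],
       [   0.   ,    0.   ,    0.   ,    1.   ]])}
```

View pics/scene0.png

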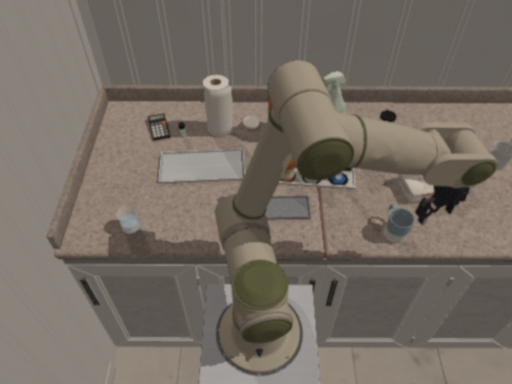

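View pics/top0.png

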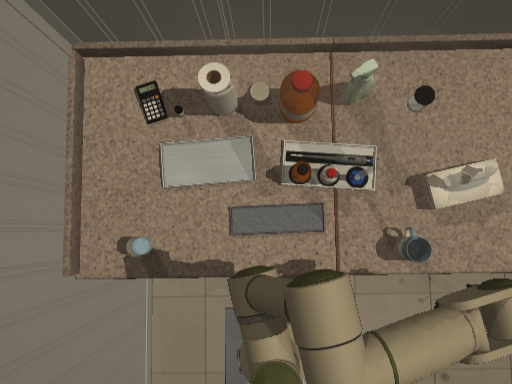

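The scene view is mostly blocked by the arm. The top view shows the side tray on the left near (207,162) and the rack on the right near (329,165). From left to right the rack holds amber (300,173), white (329,175) and the cylinder (357,177), with the pipette behind them at about (329,157). The grey tray is at (277,219).

```bash
cat > h.py <<'E'
from rig import *
import cv2,numpy as np
from scipy.spatial.transform import Rotation as R
np.set_printoptions(precision=2,suppress=True)
def tool(s=None):
    s=s or sense(); T=np.eye(4); q=s['ee_rot']; T[:3,:3]=R.from_quat([q[1],q[2],q[3],q[0]]).as_matrix(); T[:3,3]=s['eef_pos']; return T
def cam(n,T=None):
    m=camera_model(n); return m,(np.array(m['world_from_camera']) if n!='wrist' else T@np.array(m['T_tool_cam']))
def cast(n,uv,z,T=None):
    m,W=cam(n,T); uv=np.atleast_2d(uv).astype(float)
    d=np.c_[(uv[:,0]-m['cx'])/m['fx'],-(uv[:,1]-m['cy'])/m['fy'],-np.ones(len(uv))]@W[:3,:3].T
    return W[:3,3]+d*((z-W[2,3])/d[:,2])[:,None]
def proj(n,P,T=None):
    m,W=cam(n,T); p=(np.atleast_2d(P)-W[:3,3])@W[:3,:3]
    return np.c_[m['cx']-m['fx']*p[:,0]/p[:,2],m['cy']+m['fy']*p[:,1]/p[:,2]]
E
python3 - <<'E'
from h import *
im=cv2.imread('pics/top0.png');h=cv2.cvtColor(im,cv2.COLOR_BGR2HSV)
cv2.imwrite('pics/crop.png',cv2.resize(im[125:245,150:390],None,fx=3.3,fy=3.3,interpolation=cv2.INTER_CUBIC))
def rect(mask,z,n):
    k=np.ones((5,5));mask=cv2.morphologyEx(mask,cv2.MORPH_CLOSE,k)
    c=max(cv2.findContours(mask,0,2)[0],key=cv2.contourArea).reshape(-1,2)
    w=cast('top',c,z)[:,:2].astype(np.float32); print(n,cv2.minAreaRect(w),len(c))
roi=lambda m,a,b,c,d:np.pad(m[b:d,a:c],((b,384-d),(a,512-c)))
S=h[...,1];V=h[...,2]
rect(roi(((S<40)&(V>150)).astype(np.uint8),270,130,390,200),11,'rack')
rect(roi(((S<45)).astype(np.uint8),150,128,262,196),11,'side')
rect(roi(((S<45)).astype(np.uint8),220,195,335,243),9,'ptray')
for n,(a,b,c,d),z in (('whitecap',(315,160,345,190),96),):
    m=roi((((h[...,0]<8)|(h[...,0]>172))&(S>140)).astype(np.uint8),a,b,c,d);ys,xs=np.nonzero(m);print(n,len(xs),cast('top',[xs.mean(),ys.mean()],z))
for x,y in((300,173),(329,175),(357,177)):print(cast('top',[x,y],100))
print(im[190,400],im[219,277],im[160,207])
E
```

```text
rack ((664.3612060546875, -254.01620483398438), (143.9154510498047, 27.424766540527344), 84.73321533203125) 34
side ((633.5653686523438, 212.94100952148438), (151.54608154296875, 311.06805419921875), 3.802828311920166) 49
ptray ((438.279052734375, -14.812118530273438), (94.11172485351562, 308.5247497558594), 1.4169793128967285) 25
whitecap 77 [[ 575.72 -184.93   96.  ]]
[[575.07 -87.75 100.  ]]
[[ 567.16 -177.07  100.  ]]
[[ 559.33 -263.07  100.  ]]
[ 83  99 117] [86 92 92] [133 145 147]
```

View pics/crop.png

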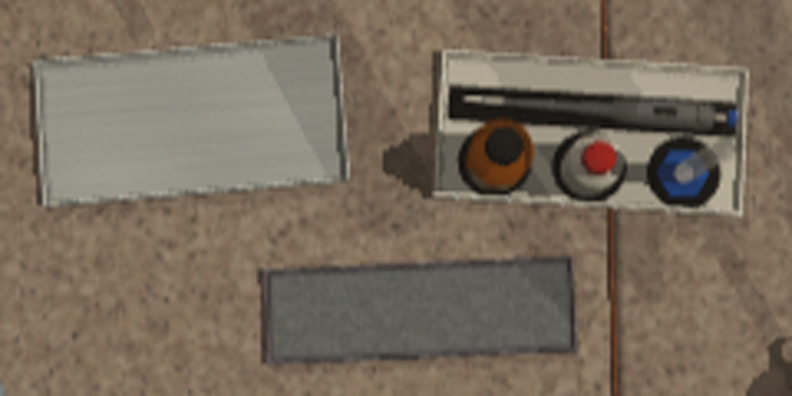

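The crop shows all three targets clearly. Rack corners are at (441,50), (747,70), (740,215) and (433,196), in crop pixels. The amber cap is at (504,145), the white cap at (598,157) and the blue foot at (684,172). The pipette's knob points right (-y) and its tip points left, as stated.

```bash
python3 - <<'E'
from h import *
im=cv2.imread('pics/top0.png');h=cv2.cvtColor(im,cv2.COLOR_BGR2HSV)
f=lambda p:np.array(p,float)/3.3+[150,125]-.35
P=cast('top',f([(441,50),(747,70),(740,215),(433,196)]),11)[:,:2]
print(P,cv2.minAreaRect(P.astype(np.float32)))
c=P.mean(0);yv=P[0]-P[1]+P[3]-P[2];yaw=np.arctan2(-yv[0],yv[1]);print(c,np.degrees(yaw))
Rm=np.array([[np.cos(yaw),-np.sin(yaw)],[np.sin(yaw),np.cos(yaw)]])
for n,a in(('L',(-35,95)),('M',(-35,0)),('R',(-35,-95)),('pip',(22,0)),('pipgrip',(22,-40))):print(n,c+Rm@a)
print('capA',cast('top',f((504,145)),122),'capW',cast('top',f((598,157)),96),'foot',cast('top',f((684,172)),6))
m=(h[...,0]>100)&(h[...,0]<130)&(h[...,1]>120);m[:160]=0;m[190:]=0;m[:,:335]=0;m[:,370:]=0
ys,xs=np.nonzero(m);print('blue',len(xs),cast('top',[xs.mean(),ys.mean()],6))
# pipette ends
print('pip ends',cast('top',f([(464,98),(738,118)]),20))
E
```

```text
[[ 700.23  -41.44]
 [ 673.66 -348.98]
 [ 527.13 -335.93]
 [ 551.85  -30.31]] ((612.8255615234375, -188.8087615966797), (308.68353271484375, 148.78958129882812), 85.06124877929688)
[ 613.22 -189.17] -4.782010029400527
L [586.26 -91.58]
M [ 578.34 -186.25]
R [ 570.42 -280.92]
pip [ 635.14 -191.  ]
pipgrip [ 631.81 -230.86]
capA [[585.4  -93.66 122.  ]] capW [[ 576.25 -183.68   96.  ]] foot [[ 572.01 -282.92    6.  ]]
blue 112 [[ 568.62 -278.18    6.  ]]
pip ends [[ 648.95  -63.11   20.  ]
 [ 623.46 -335.65   20.  ]]
```

```bash
cat >> h.py <<'E'
def go(x,y,z,yaw):
    "yaw: world deg of tool x. prints shifts (units) in final tool axes"
    s=sense();T=tool(s);cur=np.degrees(np.arctan2(T[1,0],T[0,0]));a=np.radians(yaw)
    X=np.array([np.cos(a),np.sin(a),0]);Y=np.array([np.sin(a),-np.cos(a),0])
    d=np.array([x,y,z])-T[:3,3]
    print('t',round(s['time_s'],2),'pos',T[:3,3],'yaw',round(cur,2),'turnz units',round(-((yaw-cur+180)%360-180)/8,3),'shift',d@X/25,d@Y/25,-d[2]/25,'tilt',T[:2,2],'gw',round(s['grip_width']*85.4,1),'F',s['force'],'gf',round(s['grip_force'],1))
E
A='[0,0,-0.15,0,0,-0.94,85]'
python3 -m crank '[[[0,0,-0.15,0,0,-0.94,85],[0,0,-0.15,0,0,-0.94,85],[0,0,-0.15,0,0,-0.94,85],[0,0,-0.15,0,0,-0.94,85],[0,0,-0.15,0,0,-0.94,85],[0,0,-0.15,0,0,-0.94,85],[0,0,-0.15,0,0,-0.94,85],[0,0,-0.15,0,0,-0.94,85]]]'
python3 -c "
from h import *
go(585,-93,260,85.2)"
```

```text
time_s: 0.9
eef_pos: [221.6, -475.8, 261.1]
ee_rot: [-0.0, 0.735, 0.678, 0.0]
force: [-0.7, 0.2, -0.5]
grip_width: 0.996
grip_force: 0.0
t 0.9 pos [ 221.56 -475.8   261.08] yaw 85.44 turnz units 0.03 shift 16.47463589732805 13.20518891763117 0.043396333600287565 tilt [-0.  0.] gw 85.1 F [-0.68  0.23 -0.51] gf 0.0
```

```bash
python3 -m crank '[[[0.7,0.55,0,0,0,0,85],[0.7,0.55,0,0,0,0,85],[0.7,0.55,0,0,0,0,85],[0.7,0.55,0,0,0,0,85],[0.7,0.55,0,0,0,0,85],[0.7,0.55,0,0,0,0,85],[0.7,0.55,0,0,0,0,85],[0.7,0.55,0,0,0,0,85]]]' >/dev/null
python3 -m crank '[[[0.7,0.55,0,0,0,0,85],[0.7,0.55,0,0,0,0,85],[0.7,0.55,0,0,0,0,85],[0.7,0.55,0,0,0,0,85],[0.7,0.55,0,0,0,0,85],[0.7,0.55,0,0,0,0,85],[0.7,0.55,0,0,0,0,85],[0.7,0.55,0,0,0,0,85]]]' >/dev/null
python3 -m crank '[[[0.7,0.55,0,0,0,0,85],[0.7,0.55,0,0,0,0,85],[0.7,0.55,0,0,0,0,85],[0.7,0.55,0,0,0,0,85],[0.7,0.55,0,0,0,0,85],[0.7,0.55,0,0,0,0,85],[0.7,0.55,0,0,0,0,85],[0,0,0,0,0,0,85]]]'
python3 -c "
from h import *
go(585,-93,260,85.2)
T=tool();im=capture('wrist');np.save('T1.npy',T);cv2.imwrite('pics/w1.png',im)
cv2.imwrite('pics/t1.png',capture('top'))"
```

```text
time_s: 3.3
eef_pos: [571.7, -100.1, 260.6]
ee_rot: [-0.001, 0.736, 0.677, -0.0]
force: [-0.7, -0.6, -0.3]
grip_width: 1.0
grip_force: 0.0
t 3.3 pos [ 571.73 -100.05  260.58] yaw 85.27 turnz units 0.008 shift 0.3254516934661509 0.5053709700248842 0.02330771907868666 tilt [-0.  0.] gw 85.4 F [-0.75 -0.62 -0.25] gf 0.0
```

View pics/w1.png

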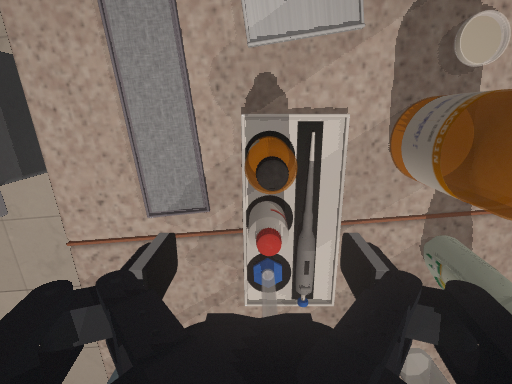

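The wrist view shows, in pixels: amber cap (272,174), white cap (269,242), cylinder foot (268,271), pipette from tip (313,133) to knob (304,303), and rack corners (243,114), (348,115), (333,305) and (246,305). No fallen items.

```bash
python3 - <<'E'
from h import *
T=np.load('T1.npy');im=cv2.imread('pics/w1.png');h=cv2.cvtColor(im,cv2.COLOR_BGR2HSV);H,S,V=[h[...,i].astype(int) for i in range(3)]
P=cast('wrist',[(243,114),(348,115),(333.5,305),(246,305)],11,T)[:,:2];print('rack',P,P.mean(0),cv2.minAreaRect(P.astype(np.float32)))
def cen(m,box,z,n):
    a,b,c,d=box;mm=np.zeros(m.shape,np.uint8);mm[b:d,a:c]=m[b:d,a:c]
    c=max(cv2.findContours(cv2.morphologyEx(mm,cv2.MORPH_OPEN,np.ones((3,3))),0,2)[0],key=cv2.contourArea)
    w=cast('wrist',c.reshape(-1,2),z,T)[:,:2].astype(np.float32)
    print(n,cv2.minEnclosingCircle(w),cv2.boundingRect(c))
cen((V<60),(252,155,292,194),122,'acap')
cen(((H<8)|(H>172))&(S>120),(250,225,290,260),96,'wcap')
cen((H>100)&(H<125)&(S>120),(245,250,292,292),6,'foot')
cen((V<70),(245,250,295,295),5,'disc R')
print('pip',cast('wrist',[(313,133),(304,303)],14,T),cast('wrist',[(313,133)],14,T)-cast('wrist',[(304,303)],14,T))
print('tube top',cast('wrist',[(268,275)],170,T))
E
```

```text
rack [[ 555.45  -33.23]
 [ 698.69  -46.35]
 [ 675.87 -350.99]
 [ 530.67 -339.08]] [ 615.17 -192.41] ((615.6641235351562, -192.1098175048828), (306.986572265625, 145.69419860839844), 85.36678314208984)
acap ((585.7236328125, -94.94654083251953), 18.045625686645508) (256, 157, 32, 34)
wcap ((576.8887329101562, -185.41314697265625), 18.457109451293945) (256, 228, 26, 28)
foot ((570.5015869140625, -285.0958251953125), 26.358596801757812) (253, 259, 29, 25)
disc R ((585.4788208007812, -285.5616149902344), 31.690759658813477) (271, 255, 20, 35)
pip [[ 649.63  -66.41   14.  ]
 [ 626.69 -340.7    14.  ]] [[ 22.94 274.3    0.  ]]
tube top [[ 573.6  -183.37  170.  ]]
```

```bash
python3 -m crank '[[[0.27,0.53,0,0,0,0,85],[0,0,0.97,0,0,0,85],[0,0,0.97,0,0,0,85],[0,0,0.97,0,0,0,85],[0,0,0.97,0,0,0,85],[0,0,0.97,0,0,0,85],[0,0,0.97,0,0,0,85],[0,0,0.97,0,0,0,85]]]' 
python3 -m crank '[[[0,0,0.6,0,0,0,85],[0,0,0.43,0,0,0,85],[0,0,0,0,0,0,85],[0,0,0,0,0,0,50],[0,0,0,0,0,0,50],[0,0,0,0,0,0,50],[0,0,0,0,0,0,50],[0,0,0,0,0,0,50]]]' 40
python3 -c "
from h import *
go(585.6,-94.5,65,85.2)"
```

```text
time_s: 4.2
eef_pos: [584.0, -97.1, 90.7]
ee_rot: [0.0, 0.737, 0.676, -0.0]
force: [-0.1, 0.4, 0.8]
grip_width: 0.995
grip_force: 0.0
time_s: 5.0
eef_pos: [585.4, -96.5, 67.3]
ee_rot: [0.001, 0.736, 0.676, 0.001]
force: [-0.0, -0.2, 6.9]
grip_width: 0.687
grip_force: 43.1
t 5.0 pos [585.42 -96.47  67.26] yaw 85.14 turnz units -0.008 shift 0.07895496102114313 0.0005394360082421356 0.09059137082904044 tilt [ 0. -0.] gw 58.6 F [-0.04 -0.21  6.87] gf 43.1
```

```bash
python3 -m crank '[[[0,0,-0.3,0,0,0,50],[0,0,-0.5,0,0,0,50],[0,0,-0.6,0,0,0,50],[0,0,-0.6,0,0,0,50],[0,0,-0.4,0,0,0,50],[0.3,0,0,0,0,0,50],[0.6,0,0,0,0,0,50],[0.8,0,0,0,0,0,50]]]'
python3 -m crank '[[[0.9,0,0,0,0,0,50],[0.9,0,0,0,0,0,50],[0.9,0,0,0,0,0,50],[0.9,0,0,0,0,0,50],[0.9,0,0,0,0,0,50],[0.9,0,0,0,0,0,50],[0.9,0,0,0,0,0,50],[0.9,0,0,0,0,0,50]]]' >/dev/null
python3 -m crank '[[[0.9,0,0,0,0,0,50],[0.9,-0.1,0,0,0,0,50],[0.9,-0.1,0,0,0,0,50],[0.9,-0.1,0,0,0,0,50],[0.9,0,0,0,0,0,50],[0.6,0,0,0,0,0,50],[0.3,0,0,0,0,0,50],[0,0,0,0,0,0,50]]]'
python3 -c "
from h import *
go(612,307,67.3,85.2)"
```

```text
time_s: 5.8
eef_pos: [587.9, -52.6, 125.0]
ee_rot: [-0.001, 0.737, 0.676, -0.0]
force: [-0.3, 0.7, -3.1]
grip_width: 0.683
grip_force: 44.1
time_s: 7.4
eef_pos: [607.2, 261.5, 125.3]
ee_rot: [-0.0, 0.736, 0.677, -0.0]
force: [-0.7, 0.5, -2.9]
grip_width: 0.684
grip_force: 44.1
t 7.4 pos [607.19 261.5  125.27] yaw 85.19 turnz units -0.001 shift 1.8297341237493034 0.03941978102935801 2.318942453711058 tilt [-0. -0.] gw 58.4 F [-0.72  0.53 -2.92] gf 44.1
```

```bash
python3 -m crank '[[[0.6,0,0,0,0,0,50],[0.7,0,0,0,0,0,50],[0.5,0.04,0,0,0,0,50],[0,0,0,0,0,0,50],[0,0,0.5,0,0,0,50],[0,0,0.6,0,0,0,50],[0,0,0.5,0,0,0,50],[0,0,0.3,0,0,0,50]]]'
python3 -m crank '[[[0,0,0.2,0,0,0,50],[0,0,0.15,0,0,0,50],[0,0,0.05,0,0,0,50],[0,0,0,0,0,0,50],[0,0,0,0,0,0,50],[0,0,0,0,0,0,85],[0,0,0,0,0,0,85],[0,0,0,0,0,0,85]]]'
python3 -c "
from h import *
go(612,307,67.3,85.2)"
```

```text
time_s: 8.2
eef_pos: [611.7, 304.7, 75.9]
ee_rot: [-0.001, 0.737, 0.676, -0.001]
force: [-0.2, -0.0, -1.7]
grip_width: 0.68
grip_force: 44.1
time_s: 9.0
eef_pos: [612.6, 305.5, 68.8]
ee_rot: [0.0, 0.737, 0.676, 0.0]
force: [0.4, -0.7, -0.6]
grip_width: 0.994
grip_force: 0.0
t 9.0 pos [612.61 305.54  68.84] yaw 85.13 turnz units -0.009 shift 0.056220420598484304 -0.02918021105322661 0.06147188831191897 tilt [0. 0.] gw 84.9 F [ 0.36 -0.68 -0.57] gf 0.0
```

```bash
python3 -m crank '[[[0,0,-0.4,0,0,0,85],[0,0,-0.8,0,0,0,85],[0,0,-0.9,0,0,0,85],[0,0,-0.9,0,0,0,85],[0,0,-0.6,0,0,0,85],[-0.4,0,0,0,0,0,85],[-0.9,0,0,0,0,0,85],[-1,0,0,0,0,0,85]]]' >/dev/null
python3 -m crank '[[[-1,0,0,0,0,0,85],[-1,0,0,0,0,0,85],[-1,0,0,0,0,0,85],[-1,0,0,0,0,0,85],[-1,0,0,0,0,0,85],[-1,0,0,0,0,0,85],[-1,0,0,0,0,0,85],[-1,0,0,0,0,0,85]]]' >/dev/null
python3 -m crank '[[[-1,0,0,0,0,0,85],[-1,0,0,0,0,0,85],[-1,0,0,0,0,0,85],[-1,0,0,0,0,0,85],[-1,0,0,0,0,0,85],[-1,0.1,0,0,0,0,85],[-1,0.1,0,0,0,0,85],[0,0,0,0,0,0,85]]]' >/dev/null
python3 -c "
from h import *
go(576.6,-184.7,50,85.2)
cv2.imwrite('pics/t2.png',cv2.resize(capture('top')[125:245,150:390],None,fx=2,fy=2))"
```

```text
t 11.4 pos [ 579.79 -128.94  157.61] yaw 84.93 turnz units -0.033 shift -2.2330890751819474 0.05957041827955988 4.304425830951149 tilt [-0. -0.] gw 84.7 F [ 0.67 -0.34  0.01] gf 0.0
```

View pics/t2.png

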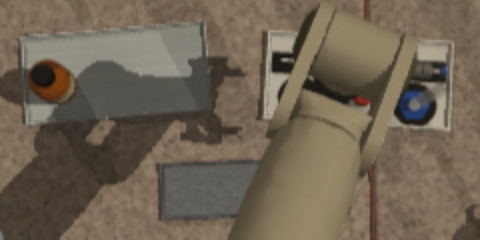

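The amber bottle stands upright at the left end of the tray (crop 50,82). Next is the white bottle.

```bash
python3 -m crank '[[[-0.7,0,0,0,0,-0.03,85],[-0.7,0.05,0,0,0,0,85],[-0.7,0,0,0,0,0,85],[0,0,0,0,0,0,85],[0,0,0.7,0,0,0,85],[0,0,0.8,0,0,0,85],[0,0,0.8,0,0,0,85],[0,0,0.8,0,0,0,85]]]' 
python3 -c "
from h import *
go(576.6,-184.7,50,85.2)"
```

```text
time_s: 12.25
eef_pos: [577.5, -178.0, 80.0]
ee_rot: [-0.0, 0.735, 0.678, 0.0]
force: [-0.3, -1.0, 0.0]
grip_width: 0.995
grip_force: 0.0
t 12.25 pos [ 577.5  -177.97   79.97] yaw 85.38 turnz units 0.022 shift -0.2713926592310034 -0.013298746093105435 1.1988070754214704 tilt [-0.  0.] gw 85.0 F [-0.26 -1.    0.01] gf 0.0
```

```bash
python3 -m crank '[[[-0.27,0,0.6,0,0,0,85],[0,0,0.4,0,0,0,85],[0,0,0,0,0,0,85],[0,0,0,0,0,0,40],[0,0,0,0,0,0,40],[0,0,0,0,0,0,40],[0,0,0,0,0,0,40],[0,0,0,0,0,0,40]]]' 
python3 -c "
from h import *
go(623,212,50,85.2)"
```

```text
time_s: 13.05
eef_pos: [577.5, -185.3, 57.0]
ee_rot: [0.001, 0.735, 0.678, 0.0]
force: [-1.9, 1.2, 5.3]
grip_width: 0.596
grip_force: 41.8
t 13.05 pos [ 577.47 -185.28   56.99] yaw 85.38 turnz units 0.022 shift 15.987934412724032 0.48523391482273953 0.27945814671004543 tilt [ 0. -0.] gw 50.9 F [-1.92  1.22  5.31] gf 41.8
```

```bash
python3 -m crank '[[[0,0,-0.3,0,0,0,40],[0,0,-0.5,0,0,0,40],[0,0,-0.6,0,0,0,40],[0,0,-0.6,0,0,0,40],[0,0,-0.4,0,0,0,40],[0.3,0,0,0,0,0,40],[0.6,0,0,0,0,0,40],[0.8,0,0,0,0,0,40]]]'
python3 -m crank '[[[0.9,0,0,0,0,0,40],[0.9,0,0,0,0,0,40],[0.9,0,0,0,0,0,40],[0.9,0,0,0,0,0,40],[0.9,0,0,0,0,0,40],[0.9,0,0,0,0,0,40],[0.9,0,0,0,0,0,40],[0.9,0,0,0,0,0,40]]]' >/dev/null
python3 -m crank '[[[0.9,0,0,0,0,0,40],[0.9,0.1,0,0,0,0,40],[0.9,0.1,0,0,0,0,40],[0.9,0.1,0,0,0,0,40],[0.9,0,0,0,0,0,40],[0.9,0,0,0,0,0,40],[0.8,0,0,0,0,0,40],[0.6,0,0,0,0,0,40]]]' >/dev/null
python3 -m crank '[[[0,0,0,0,0,0,40],[0,0,0,0,0,0,40],[0,0,0,0,0,0,40],[0,0,0,0,0,0,40],[0,0,0,0,0,0,40],[0,0,0,0,0,0,40],[0,0,0,0,0,0,40],[0,0,0,0,0,0,40]]]'
python3 -c "
from h import *
go(618.6,212,57,85.2)"
```

```text
time_s: 13.85
eef_pos: [580.0, -141.5, 114.9]
ee_rot: [-0.001, 0.735, 0.678, -0.0]
force: [-0.1, -0.1, -1.3]
grip_width: 0.594
grip_force: 42.0
time_s: 16.25
eef_pos: [616.2, 205.5, 115.8]
ee_rot: [0.0, 0.735, 0.678, -0.0]
force: [0.3, 0.3, -1.4]
grip_width: 0.591
grip_force: 42.0
t 16.25 pos [616.18 205.47 115.8 ] yaw 85.37 turnz units 0.021 shift 0.2682602708656593 0.07461498547589646 2.352055779202025 tilt [-0. -0.] gw 50.5 F [ 0.34  0.26 -1.39] gf 42.0
```

```bash
python3 -m crank '[[[0.26,0.07,0.5,0,0,0,40],[0,0,0.5,0,0,0,40],[0,0,0.5,0,0,0,40],[0,0,0.4,0,0,0,40],[0,0,0.25,0,0,0,40],[0,0,0.13,0,0,0,40],[0,0,0.05,0,0,0,40],[0,0,0,0,0,0,40]]]'
python3 -m crank '[[[0,0,0,0,0,0,40],[0,0,0,0,0,0,40],[0,0,0,0,0,0,85],[0,0,0,0,0,0,85],[0,0,0,0,0,0,85],[0,0,-0.4,0,0,0,85],[0,0,-0.8,0,0,0,85],[0,0,-0.9,0,0,0,85]]]'
python3 -m crank '[[[0,0,-0.9,0,0,0,85],[0,0,-0.9,0,0,0,85],[0,0,-0.9,0,0,0,85],[0,0,-0.7,0,0,0,85],[-0.4,0,0,0,0,0,85],[-0.8,0,0,0,0,0,85],[-1,0,0,0,0,0,85],[-1,0,0,0,0,0,85]]]' >/dev/null
python3 -m crank '[[[-1,0,0,0,0,0,85],[-1,0,0,0,0,0,85],[-1,0,0,0,0,0,85],[-1,0,0,0,0,0,85],[-1,0,0,0,0,0,85],[-1,0,0,0,0,0,85],[-1,0,0,0,0,0,85],[-1,0,0,0,0,0,85]]]' >/dev/null
python3 -m crank '[[[-1,0,0,0,0,0,85],[-1,0,0,0,0,0,85],[-1,0,0,0,0,0,85],[-1,-0.2,0,0,0,0,85],[-1,0,0,0,0,0,85],[0,0,0,0,0,0,85],[0,0,0,0,0,0,85],[0,0,0,0,0,0,85]]]'
python3 -c "
from h import *
go(570,-282,135,85.2)
T=tool();im=capture('wrist');np.save('T3.npy',T);cv2.imwrite('pics/w3.png',im)
cv2.imwrite('pics/t3.png',capture('top'))"
```

```text
time_s: 17.05
eef_pos: [618.6, 211.9, 57.8]
ee_rot: [0.0, 0.735, 0.678, 0.0]
force: [0.5, -0.1, -1.8]
grip_width: 0.595
grip_force: 42.0
time_s: 17.85
eef_pos: [618.3, 211.9, 111.0]
ee_rot: [-0.0, 0.735, 0.678, -0.0]
force: [0.4, 0.6, -0.1]
grip_width: 0.997
grip_force: 0.0
time_s: 20.25
eef_pos: [580.6, -190.8, 194.7]
ee_rot: [-0.0, 0.735, 0.678, -0.0]
force: [-0.6, -0.6, -0.1]
grip_width: 0.994
grip_force: 0.0
t 20.25 pos [ 580.59 -190.76  194.74] yaw 85.4 turnz units 0.025 shift -3.672387885377228 -0.11655118725938461 2.3895012100838526 tilt [-0.  0.] gw 84.9 F [-0.61 -0.56 -0.13] gf 0.0
```

View pics/w3.png

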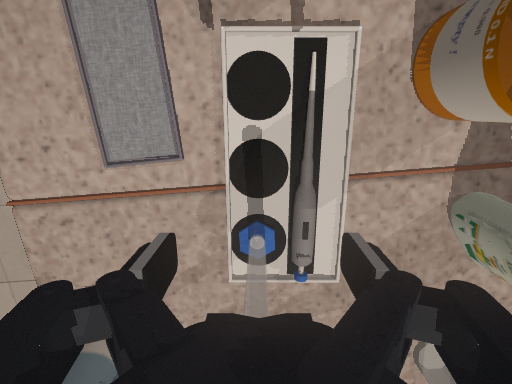

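The rack now shows two empty discs at (258,85) and (258,168). The cylinder's foot is at (257,241), and the pipette runs from its tip at (313,54) to its knob at (300,279).

```bash
python3 - <<'E'
from h import *
T=np.load('T3.npy');im=cv2.imread('pics/w3.png');h=cv2.cvtColor(im,cv2.COLOR_BGR2HSV);H,S,V=[h[...,i].astype(int) for i in range(3)]
def cen(m,box,z,n):
    a,b,c,d=box;mm=np.zeros(m.shape,np.uint8);mm[b:d,a:c]=m[b:d,a:c]
    c=max(cv2.findContours(mm,0,2)[0],key=cv2.contourArea)
    w=cast('wrist',c.reshape(-1,2),z,T)[:,:2].astype(np.float32)
    print(n,cv2.minEnclosingCircle(w),cv2.minAreaRect(w))
cen((H>100)&(H<125)&(S>120),(230,210,285,265),6+5,'foot')
for b in((224,40,290,125),(224,130,290,204),(224,208,290,270)):cen(V<70,b,5,'disc')
cen(V<70,(289,35,330,276),5,'strip')
print('pip',cast('wrist',[(313,54),(300,279)],19,T),'balance widths', cast('wrist',[(292,222),(316.5,222)],19,T))
print(proj('wrist',[570,-282,175],T))
E
```

```text
foot ((570.501708984375, -281.4811096191406), 26.094646453857422) ((570.734619140625, -277.84600830078125), (44.88353729248047, 45.34149169921875), 85.43130493164062)
disc ((587.0184326171875, -95.16425323486328), 36.594024658203125) ((587.267578125, -95.06715393066406), (72.20770263671875, 70.53652954101562), 85.4272689819336)
disc ((578.980712890625, -190.02593994140625), 36.763092041015625) ((579.8049926757812, -189.90084838867188), (72.37318420410156, 70.54399108886719), 87.00418090820312)
disc ((571.6961059570312, -284.588623046875), 36.66620635986328) ((572.92236328125, -283.34326171875), (70.03719329833984, 69.8672103881836), 83.95735931396484)
strip ((636.392822265625, -194.42391967773438), 145.03115844726562) ((636.1605834960938, -194.51475524902344), (288.3516845703125, 35.27156066894531), 85.3891830444336)
pip [[ 647.43  -69.3    19.  ]
 [ 623.07 -338.16   19.  ]] balance widths [[ 616.41 -257.07   19.  ]
 [ 646.58 -259.48   19.  ]]
[[254.45 341.53]]
```

```bash
python3 -m crank '[[[-0.5,0,0,0,0,0,85],[-0.9,0,0,0,0,0,85],[-0.9,-0.11,0,0,0,0,85],[-0.8,0,0,0,0,0,85],[-0.55,0,0,0,0,0,85],[0,0,0,0,0,0,85],[0,0,0.5,0,0,0,85],[0,0,0.6,0,0,0,85]]]'
python3 -m crank '[[[0,0,0.6,0,0,0,85],[0,0,0.5,0,0,0,85],[0,0,0.2,0,0,0,85],[0,0,0,0,0,0,85],[0,0,0,0,0,0,60],[0,0,0,0,0,0,40],[0,0,0,0,0,0,10],[0,0,0,0,0,0,10]]]' 30
python3 -m crank '[[[0,0,0,0,0,0,10],[0,0,0,0,0,0,10],[0,0,0,0,0,0,10],[0,0,0,0,0,0,10],[0,0,0,0,0,0,10],[0,0,0,0,0,0,10],[0,0,0,0,0,0,10],[0,0,0,0,0,0,10]]]' 30
python3 -c "
from h import *
go(624,117,135,85.4)"
```

```text
time_s: 21.15
eef_pos: [571.0, -281.3, 166.9]
ee_rot: [0.0, 0.735, 0.678, 0.0]
force: [0.3, 0.4, -0.4]
grip_width: 0.997
grip_force: 0.0
time_s: 21.95
eef_pos: [570.8, -282.2, 135.4]
ee_rot: [0.0, 0.735, 0.678, 0.0]
force: [0.4, -0.3, 0.4]
grip_width: 0.327
grip_force: 0.0
time_s: 22.75
eef_pos: [570.8, -282.3, 135.4]
ee_rot: [0.0, 0.735, 0.678, 0.0]
force: [0.3, -0.8, 5.3]
grip_width: 0.28
grip_force: 29.6
t 22.75 pos [ 570.8  -282.28  135.44] yaw 85.37 turnz units -0.004 shift 16.090568542374157 0.8403204532167657 0.017456843475644065 tilt [ 0. -0.] gw 23.9 F [ 0.34 -0.81  5.3 ] gf 29.6
```

```bash
python3 -m crank '[[[0,0,-0.3,0,0,0,10],[0,0,-0.4,0,0,0,10],[0,0,-0.5,0,0,0,10],[0,0,-0.4,0,0,0,10],[0,0,-0.2,0,0,0,10],[0.3,0,0,0,0,0,10],[0.5,0.1,0,0,0,0,10],[0.7,0.1,0,0,0,0,10]]]'
python3 -m crank '[[[0.8,0.1,0,0,0,0,10],[0.8,0.1,0,0,0,0,10],[0.8,0.1,0,0,0,0,10],[0.8,0.1,0,0,0,0,10],[0.8,0.1,0,0,0,0,10],[0.8,0.1,0,0,0,0,10],[0.8,0,0,0,0,0,10],[0.8,0,0,0,0,0,10]]]' >/dev/null
python3 -m crank '[[[0.8,0,0,0,0,0,10],[0.8,0,0,0,0,0,10],[0.8,0,0,0,0,0,10],[0.8,0,0,0,0,0,10],[0.8,0,0,0,0,0,10],[0.8,0,0,0,0,0,10],[0.8,0,0,0,0,0,10],[0.8,0,0,0,0,0,10]]]' >/dev/null
python3 -m crank '[[[0.7,0,0,0,0,0,10],[0.6,0,0,0,0,0,10],[0.4,0,0,0,0,0,10],[0.1,0,0,0,0,0,10],[0,0,0,0,0,0,10],[0,0,0,0,0,0,10],[0,0,0,0,0,0,10],[0,0,0,0,0,0,10]]]'
python3 -c "
from h import *
go(624,117,135.4,85.4)"
```

```text
time_s: 23.55
eef_pos: [578.7, -244.0, 179.4]
ee_rot: [-0.001, 0.735, 0.678, -0.0]
force: [-1.1, 1.6, -1.1]
grip_width: 0.282
grip_force: 29.5
time_s: 25.95
eef_pos: [623.1, 117.0, 180.1]
ee_rot: [0.0, 0.735, 0.678, -0.0]
force: [0.1, -0.4, -0.8]
grip_width: 0.284
grip_force: 29.5
t 25.95 pos [623.13 116.96 180.08] yaw 85.33 turnz units -0.009 shift 0.004385877243517716 0.034421352172768455 1.7873725710930375 tilt [ 0. -0.] gw 24.2 F [ 0.08 -0.4  -0.77] gf 29.5
```

```bash
python3 -m crank '[[[0,0,0.5,0,0,0,10],[0,0,0.5,0,0,0,10],[0,0,0.4,0,0,0,10],[0,0,0.2,0,0,0,10],[0,0,0.12,0,0,0,10],[0,0,0.05,0,0,0,10],[0,0,0,0,0,0,10],[0,0,0,0,0,0,10]]]'
python3 -m crank '[[[0,0,0,0,0,0,30],[0,0,0,0,0,0,60],[0,0,0,0,0,0,70],[0,0,0,0,0,0,70],[0,0,0,0,0,0,70],[0,0,-0.4,0,0,0,70],[0,0,-0.8,0,0,0,70],[0,0,-0.8,0,0,0,70]]]'
python3 -c "
from h import *
go(632.5,-242,130,84.8)"
```

```text
time_s: 26.75
eef_pos: [623.3, 117.5, 136.2]
ee_rot: [0.0, 0.735, 0.678, 0.0]
force: [0.1, 0.5, -0.1]
grip_width: 0.285
grip_force: 29.5
time_s: 27.55
eef_pos: [623.1, 117.4, 187.1]
ee_rot: [0.0, 0.735, 0.678, 0.0]
force: [-0.5, 0.1, 0.5]
grip_width: 0.818
grip_force: 0.0
t 27.55 pos [623.07 117.42 187.05] yaw 85.37 turnz units 0.071 shift -14.283652729989928 1.6785385242059414 2.282057832038748 tilt [0. 0.] gw 69.9 F [-0.46  0.07  0.53] gf 0.0
```

```bash
python3 -m crank '[[[0,0,-0.3,0,0,0.07,50],[-0.2,0,0,0,0,0,50],[-0.6,0.2,0,0,0,0,50],[-0.9,0.2,0,0,0,0,50],[-0.9,0.2,0,0,0,0,50],[-0.9,0.2,0,0,0,0,50],[-0.9,0.2,0,0,0,0,50],[-0.9,0.2,0,0,0,0,50]]]' >/dev/null
python3 -m crank '[[[-0.9,0.2,0,0,0,0,50],[-0.9,0.2,0,0,0,0,50],[-0.9,0,0.2,0,0,0,50],[-0.9,0,0.4,0,0,0,50],[-0.9,0,0.5,0,0,0,50],[-0.9,0,0.5,0,0,0,50],[-0.9,0,0.5,0,0,0,50],[-0.9,0,0.4,0,0,0,50]]]' >/dev/null
python3 -m crank '[[[-0.9,0,0,0,0,0,50],[-0.6,0,0,0,0,0,50],[-0.3,0,0,0,0,0,50],[0,0,0,0,0,0,50],[0,0,0,0,0,0,50],[0,0,0,0,0,0,50],[0,0,0,0,0,0,50],[0,0,0,0,0,0,50]]]'
python3 -c "
from h import *
go(632.5,-242,8,84.8)
T=tool();im=capture('wrist');np.save('T4.npy',T);cv2.imwrite('pics/w4.png',im)
cv2.imwrite('pics/t4.png',capture('top'))"
```

```text
time_s: 29.95
eef_pos: [630.7, -241.7, 130.9]
ee_rot: [0.0, 0.738, 0.675, 0.0]
force: [0.1, 0.5, 0.2]
grip_width: 0.584
grip_force: 0.0
t 29.95 pos [ 630.72 -241.68  130.89] yaw 84.85 turnz units 0.006 shift -0.006459021202374289 0.07190161781782586 4.915744192541334 tilt [ 0. -0.] gw 49.9 F [0.08 0.54 0.25] gf 0.0
```

View pics/w4.png

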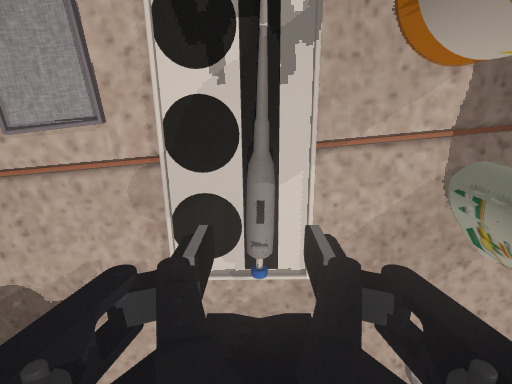

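The pipette's axis runs from the collar at about (264,24) to the knob end at (260,277), with handle edges at roughly (247,275) at row 205. The fingers sit either side of it.

```bash
python3 - <<'E'
from h import *
T=np.load('T4.npy')
k=cast('wrist',[(260,277)],19,T)[0];c=cast('wrist',[(264,24)],19,T)[0];m=cast('wrist',[(247,205),(275,205)],19,T)
print(k,c,m,m.mean(0))
d=(c-k)/np.linalg.norm(c-k);print('yaw tool x',np.degrees(np.arctan2(d[1],d[0])),'grip',k+d*96)
E
```

```text
[ 623.14 -340.45   19.  ] [ 647.14 -105.74   19.  ] [[ 617.56 -260.08   19.  ]
 [ 644.64 -262.52   19.  ]] [ 631.1 -261.3   19. ]
yaw tool x 84.16049920803772 grip [ 632.91 -244.95   19.  ]
```

```bash
python3 -m crank '[[[-0.06,0.07,0.4,0,0,0.07,50],[0,0,0.7,0,0,0,50],[0,0,0.8,0,0,0,50],[0,0,0.8,0,0,0,50],[0,0,0.8,0,0,0,50],[0,0,0.6,0,0,0,50],[0,0,0.4,0,0,0,50],[0,0,0.2,0,0,0,50]]]'
python3 -m crank '[[[0,0,0.15,0,0,0,50],[0,0,0,0,0,0,50],[0,0,0,0,0,0,40],[0,0,0,0,0,0,30],[0,0,0,0,0,0,15],[0,0,0,0,0,0,15],[0,0,0,0,0,0,15],[0,0,0,0,0,0,15]]]' 30
python3 -c "
from h import *
go(437,-48,8,91.4)"
```

```text
time_s: 30.85
eef_pos: [632.0, -243.7, 12.2]
ee_rot: [-0.0, 0.742, 0.671, -0.0]
force: [-0.4, -0.5, -0.3]
grip_width: 0.589
grip_force: 0.0
time_s: 31.65
eef_pos: [632.5, -244.0, 10.1]
ee_rot: [0.001, 0.742, 0.671, 0.0]
force: [-1.6, -0.6, 4.8]
grip_width: 0.29
grip_force: 31.0
t 31.65 pos [ 632.49 -244.02   10.13] yaw 84.25 turnz units -0.894 shift 8.029661138463643 -7.625851088628539 0.08516672579774735 tilt [ 0. -0.] gw 24.7 F [-1.59 -0.55  4.78] gf 31.0
```

```bash
python3 -m crank '[[[0,0,-0.2,0,0,0,15],[0,0,-0.4,0,0,0,15],[0,0,-0.6,0,0,0,15],[0,0,-0.6,0,0,0,15],[0,0,-0.4,0,0,0,15],[0,0,-0.2,0,0,-0.3,15],[0,0,0,0,0,-0.3,15],[0,0,0,0,0,-0.3,15]]]'
python3 -m crank '[[[0.2,-0.2,0,0,0,0,15],[0.4,-0.4,0,0,0,0,15],[0.6,-0.6,0,0,0,0,15],[0.7,-0.7,0,0,0,0,15],[0.7,-0.7,0,0,0,0,15],[0.7,-0.7,0,0,0,0,15],[0.7,-0.7,0,0,0,0,15],[0.7,-0.7,0,0,0,0,15]]]' >/dev/null
python3 -m crank '[[[0.7,-0.7,0,0,0,0,15],[0.7,-0.7,0,0,0,0,15],[0.6,-0.6,0,0,0,0,15],[0.5,-0.5,0,0,0,0,15],[0.3,-0.2,0,0,0,0,15],[0,0,0,0,0,0,15],[0,0,0,0,0,0,15],[0,0,0,0,0,0,15]]]'
python3 -c "
from h import *
go(439.3,-54.8,10.1,91.4)
T=tool();im=capture('wrist');np.save('T5.npy',T);cv2.imwrite('pics/w5.png',im)"
```

```text
time_s: 32.45
eef_pos: [632.3, -243.9, 70.6]
ee_rot: [0.0, 0.697, 0.717, 0.0]
force: [-0.7, 0.1, -0.9]
grip_width: 0.296
grip_force: 30.4
time_s: 34.05
eef_pos: [443.1, -61.6, 69.7]
ee_rot: [0.0, 0.698, 0.716, 0.0]
force: [0.6, -0.1, -1.8]
grip_width: 0.292
grip_force: 30.4
t 34.05 pos [443.08 -61.6   69.65] yaw 91.42 turnz units 0.002 shift 0.2755004346638172 -0.14438712338960072 2.382041283966755 tilt [ 0. -0.] gw 25.0 F [ 0.63 -0.15 -1.79] gf 30.4
```

View pics/w5.png

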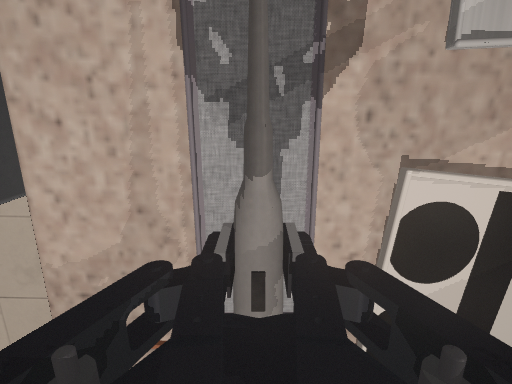

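The pipette is held parallel to the grey tray. The tray's outer rims are at about x=181 and 327 at row 30, and at 192 and 318 at row 180.

```bash
python3 - <<'E'
from h import *
T=np.load('T5.npy');P=cast('wrist',[(181,30),(327,30),(192,180),(318,180)],9,T);print(P,P[:2].mean(0),P[2:].mean(0))
T1=np.load('T1.npy');Q=cast('wrist',[(148,215),(209,210)],9,T1);print(Q,Q.mean(0)+155*np.array([-.0244,.9997,0]))
E
```

```text
[[388.74  56.34   9.  ]
 [484.73  58.78   9.  ]
 [391.98 -45.03   9.  ]
 [487.22 -42.65   9.  ]] [436.74  57.56   9.  ] [439.6  -43.84   9.  ]
[[ 397.07 -168.68    9.  ]
 [ 490.47 -168.28    9.  ]] [439.99 -13.53   9.  ]
```

```bash
python3 -m crank '[[[0.29,-0.14,0,0,0,0,15],[0,0,0.4,0,0,0,15],[0,0,0.6,0,0,0,15],[0,0,0.6,0,0,0,15],[0,0,0.4,0,0,0,15],[0,0,0.2,0,0,0,15],[0,0,0.1,0,0,0,15],[0,0,0.05,0,0,0,15]]]'
python3 -m crank '[[[0,0,0,0,0,0,15],[0,0,0,0,0,0,15],[0,0,0,0,0,0,30],[0,0,0,0,0,0,35],[0,0,0,0,0,0,40],[0,0,0,0,0,0,44],[0,0,0,0,0,0,44],[0,0,0,0,0,0,44]]]'
python3 -m crank '[[[0,0,-0.2,0,0,0,44],[0,0,-0.4,0,0,0,44],[0,0,-0.8,0,0,0,44],[0,0,-0.9,0,0,0,44],[0,0,-0.9,0,0,0,44],[0,0,-0.9,0,0,0,44],[0,0,-0.9,0,0,0,44],[0,0,-0.9,0,0,0,60]]]'
python3 -m crank '[[[0,0,-0.9,0,0,0,70],[0,0,-0.6,0,0,0,70],[0,0,0,0,0,0.3,70],[0,0,0,0,0,0.42,70],[0,0,0,0,0,0,70],[0,0,0,0,0,0,70],[0,0,0,0,0,0,70],[0,0,0,0,0,0,70]]]'
python3 -c "
from h import *
go(623.3,117.5,195,85.4)
T=tool();im=capture('wrist');np.save('T6.npy',T);cv2.imwrite('pics/w6.png',im)"
```

```text
time_s: 34.9
eef_pos: [439.0, -54.0, 10.8]
ee_rot: [0.0, 0.698, 0.716, 0.0]
force: [-0.3, 0.1, -1.0]
grip_width: 0.291
grip_force: 30.4
time_s: 35.7
eef_pos: [438.8, -53.9, 10.8]
ee_rot: [-0.0, 0.698, 0.716, 0.0]
force: [-0.6, 0.3, -0.9]
grip_width: 0.518
grip_force: 0.0
time_s: 36.5
eef_pos: [438.7, -53.8, 160.1]
ee_rot: [0.0, 0.698, 0.716, 0.0]
force: [0.2, -0.6, 0.1]
grip_width: 0.674
grip_force: 0.0
time_s: 37.3
eef_pos: [438.8, -53.9, 195.9]
ee_rot: [-0.0, 0.733, 0.68, -0.0]
force: [-0.4, -0.6, -0.2]
grip_width: 0.818
grip_force: 0.0
t 37.3 pos [438.77 -53.92 195.85] yaw 85.72 turnz units 0.041 shift 7.426527379815355 6.807713827734228 0.03402113186504039 tilt [-0.  0.] gw 69.9 F [-0.37 -0.63 -0.21] gf 0.0
```

View pics/w6.png

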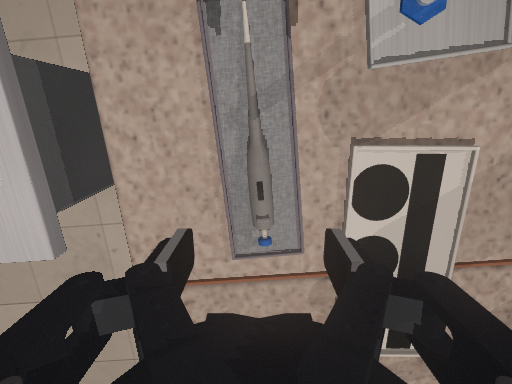

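The pipette lies flat in the tray, with its tip at (244,3) and knob end at (265,245). The tray's near end is at about row 255. Next I check the y-centring.

```bash
python3 - <<'E'
from h import *
T=np.load('T6.npy');print(cast('wrist',[(244,3),(265,246)],16,T),cast('wrist',[(234,259),(302,253)],9,T))
E
```

```text
[[ 436.64  121.33   16.  ]
 [ 439.5  -152.3    16.  ]] [[ 397.01 -171.8     9.  ]
 [ 487.48 -169.66    9.  ]]
```

Centred to within about 1 mm (-15.5 against -15.5). Now the returns, starting with the cylinder.

```bash
python3 -m crank '[[[0.4,0.4,-0.1,0,0,0.04,70],[0.8,0.7,0,0,0,0,70],[0.8,0.7,0,0,0,0,70],[0.8,0.8,0,0,0,0,70],[0.8,0.8,0,0,0,0,70],[0.8,0.8,0,0,0,0,70],[0.8,0.8,0,0,0,0,70],[0.8,0.8,0,0,0,0,70]]]' >/dev/null
python3 -m crank '[[[0.8,0.7,0,0,0,0,70],[0.63,0.3,0,0,0,0,70],[0,0,0,0,0,0,70],[0,0,0,0,0,0,70],[0,0,0,0,0,0,70],[0,0,0,0,0,0,70],[0,0,0,0,0,0,70],[0,0,0,0,0,0,70]]]' >/dev/null
python3 -c "
from h import *
go(623.3,117.5,136,85.4)
T=tool();im=capture('wrist');np.save('T7.npy',T);cv2.imwrite('pics/w7.png',im)
cv2.imwrite('pics/t7.png',capture('top'))"
```

```text
t 38.95 pos [623.14 117.25 198.47] yaw 85.35 turnz units -0.006 shift 0.010404572144813922 0.0054016646759678585 2.4986071107636665 tilt [ 0. -0.] gw 70.3 F [ 0.08 -0.87 -0.14] gf 0.0
```

View pics/w7.png

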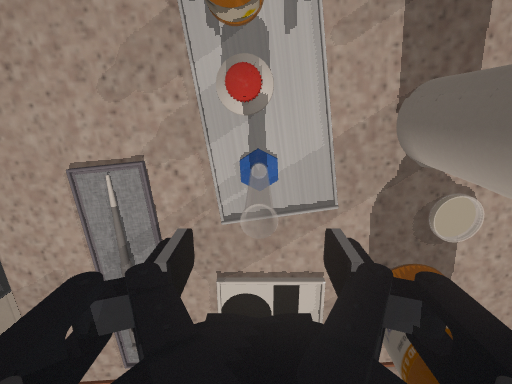

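```bash
python3 - <<'E'
from h import *
T=np.load('T7.npy');print('foot',cast('wrist',[(259,169)],11,T),'wcap',cast('wrist',[(243,82)],101,T));print(proj('wrist',[[623,117,11],[623,117,175],[618.5,212,101]],T),'top ring',cast('wrist',[(259,222)],175,T))
E
```

```text
foot [[623.56 118.16  11.  ]] wcap [[617.6 208.9 101. ]]
[[258.62 169.97]
 [258.84 220.85]
 [243.74  77.83]] top ring [[623.04 116.2  175.  ]]
```

Everything stands upright where I placed it: foot at (259,169), rim ring at (259,222), white cap at (243,82). Grasping the cylinder.

```bash
python3 -m crank '[[[0,0,0.4,0,0,0,70],[0,0,0.6,0,0,0,70],[0,0,0.6,0,0,0,70],[0,0,0.5,0,0,0,70],[0,0,0.3,0,0,0,70],[0,0,0.1,0,0,0,50],[0,0,0,0,0,0,40],[0,0,0,0,0,0,30]]]'
python3 -m crank '[[[0,0,0,0,0,0,10],[0,0,0,0,0,0,10],[0,0,0,0,0,0,10],[0,0,0,0,0,0,10],[0,0,0,0,0,0,10],[0,0,0,0,0,0,10],[0,0,0,0,0,0,10],[0,0,-0.1,0,0,0,10]]]' 30
python3 -m crank '[[[0,0,-0.3,0,0,0,10],[0,0,-0.4,0,0,0,10],[0,0,-0.5,0,0,0,10],[0,0,-0.4,0,0,0,10],[0,0,-0.1,0,0,0,10],[0,0,0,0,0,0,10],[0,0,0,0,0,0,10],[0,0,0,0,0,0,10]]]'
python3 -c "
from h import *
go(570.8,-282.28,135.4,85.37)"
```

```text
time_s: 39.85
eef_pos: [623.5, 117.5, 136.4]
ee_rot: [0.0, 0.735, 0.678, 0.0]
force: [0.3, -0.1, -0.4]
grip_width: 0.356
grip_force: 0.0
time_s: 40.65
eef_pos: [623.0, 117.6, 138.0]
ee_rot: [-0.0, 0.735, 0.678, -0.0]
force: [0.1, -0.2, 0.8]
grip_width: 0.284
grip_force: 29.5
time_s: 41.45
eef_pos: [623.0, 117.5, 180.2]
ee_rot: [-0.0, 0.735, 0.678, -0.0]
force: [-0.0, -1.0, -0.4]
grip_width: 0.285
grip_force: 29.5
t 41.45 pos [622.98 117.55 180.22] yaw 85.37 turnz units -0.0 shift -16.109377477201868 -0.7895772145395219 1.7927498237262909 tilt [-0.  0.] gw 24.3 F [-0.05 -1.03 -0.44] gf 29.5
```

```bash
python3 -m crank '[[[-0.3,0,0,0,0,0,10],[-0.5,-0.1,0,0,0,0,10],[-0.7,-0.1,0,0,0,0,10],[-0.8,-0.1,0,0,0,0,10],[-0.8,-0.1,0,0,0,0,10],[-0.8,-0.1,0,0,0,0,10],[-0.8,-0.1,0,0,0,0,10],[-0.8,-0.1,0,0,0,0,10]]]' >/dev/null
python3 -m crank '[[[-0.8,-0.09,0,0,0,0,10],[-0.8,0,0,0,0,0,10],[-0.8,0,0,0,0,0,10],[-0.8,0,0,0,0,0,10],[-0.8,0,0,0,0,0,10],[-0.8,0,0,0,0,0,10],[-0.8,0,0,0,0,0,10],[-0.8,0,0,0,0,0,10]]]' >/dev/null
python3 -m crank '[[[-0.8,0,0,0,0,0,10],[-0.8,0,0,0,0,0,10],[-0.8,0,0,0,0,0,10],[-0.7,0,0,0,0,0,10],[-0.6,0,0,0,0,0,10],[-0.4,0,0,0,0,0,10],[-0.1,0,0,0,0,0,10],[0,0,0,0,0,0,10]]]' >/dev/null
python3 -m crank '[[[0,0,0,0,0,0,10],[0,0,0,0,0,0,10],[0,0,0,0,0,0,10],[0,0,0.4,0,0,0,10],[0,0,0.4,0,0,0,10],[0,0,0.2,0,0,0,10],[0,0,0,0,0,0,10],[0,0,0,0,0,0,10]]]'
python3 -c "
from h import *
go(570.8,-282.28,135.4,85.37)"
```

```text
time_s: 44.65
eef_pos: [571.1, -282.1, 155.8]
ee_rot: [-0.0, 0.735, 0.678, 0.0]
force: [0.0, 0.2, -0.0]
grip_width: 0.285
grip_force: 29.5
t 44.65 pos [ 571.06 -282.08  155.76] yaw 85.37 turnz units -0.0 shift -0.008978941286739454 -0.009719602959610477 0.8143534607251013 tilt [-0.  0.] gw 24.3 F [ 0.01  0.16 -0.03] gf 29.5
```

```bash
python3 -m crank '[[[0,0,0.3,0,0,0,10],[0,0,0.3,0,0,0,10],[0,0,0.15,0,0,0,10],[0,0,0.06,0,0,0,10],[0,0,0,0,0,0,10],[0,0,0,0,0,0,10],[0,0,0,0,0,0,30],[0,0,0,0,0,0,50]]]'
python3 -m crank '[[[0,0,0,0,0,0,80],[0,0,0,0,0,0,80],[0,0,0,0,0,0,80],[0,0,-0.4,0,0,0,80],[0,0,-0.7,0,0,0,80],[0,0,-0.7,0,0,0,80],[0,0,-0.6,0,0,0,80],[0,0,0,0,0,0,80]]]'
python3 -m crank '[[[0.3,0,0,0,0,0,80],[0.7,0,0,0,0,0,80],[1,0,0,0,0,0,80],[1,0,0,0,0,0,80],[1,0,0,0,0,0,80],[1,0,0,0,0,0,80],[1,0,0,0,0,0,80],[1,0,0,0,0,0,80]]]' >/dev/null
python3 -m crank '[[[1,0,0,0,0,0,85],[1,0,0,0,0,0,85],[1,0,0,0,0,0,85],[1,0,0,0,0,0,85],[1,0,0,0,0,0,85],[1,0,0,0,0,0,85],[1,0,0,0,0,0,85],[1,0,0,0,0,0,85]]]' >/dev/null
python3 -m crank '[[[1,0.1,0,0,0,0,85],[1,0.1,0,0,0,0,85],[1,0.1,0.3,0,0,0,85],[0.9,0,0.6,0,0,0,85],[0.6,0,0.6,0,0,0,85],[0.2,0,0.5,0,0,0,85],[0,0,0,0,0,0,85],[0,0,0,0,0,0,85]]]'
python3 -c "
from h import *
go(618.3,211.9,57,85.37)
T=tool();im=capture('wrist');np.save('T8.npy',T);cv2.imwrite('pics/w8.png',im)
print(proj('wrist',[[618.3,211.9,101],[612.6,305.5,127]],T))
cv2.imwrite('pics/t8.png',capture('top'))"
```

```text
time_s: 45.45
eef_pos: [571.0, -282.0, 135.3]
ee_rot: [-0.0, 0.735, 0.678, 0.0]
force: [-0.0, -0.7, -0.4]
grip_width: 0.505
grip_force: 0.0
time_s: 46.25
eef_pos: [571.8, -282.6, 198.4]
ee_rot: [0.002, 0.735, 0.678, 0.0]
force: [-0.1, -0.2, -0.9]
grip_width: 0.936
grip_force: 0.0
time_s: 48.65
eef_pos: [618.3, 207.6, 145.6]
ee_rot: [0.0, 0.735, 0.678, -0.0]
force: [0.8, -0.2, -0.8]
grip_width: 0.995
grip_force: 0.0
t 48.65 pos [618.29 207.61 145.6 ] yaw 85.34 turnz units -0.004 shift 0.1709229375774559 -0.013511287041978008 3.54399121124712 tilt [-0. -0.] gw 85.0 F [ 0.83 -0.21 -0.83] gf 0.0
[[258.51 203.73]
 [233.66  53.75]]
```

```bash
python3 -c "
import cv2,numpy as np
a=cv2.imread('pics/w8.png')[:,100:420];b=cv2.resize(cv2.imread('pics/t8.png')[125:245,150:390],(480,240));b=cv2.copyMakeBorder(b,0,144,0,0,0)
cv2.imwrite('pics/c8.png',np.hstack([a,b]))"
```

```text
(no output)
```

View pics/c8.png

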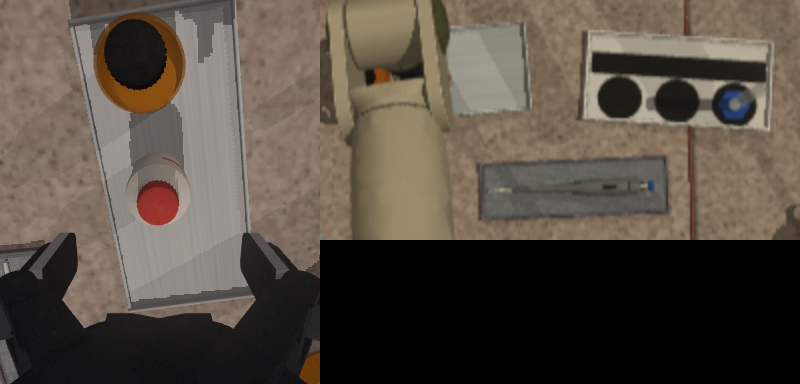

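The white cap is at (258,203) and the amber cap at (235,53), as predicted. The cylinder stands on its disc and the pipette is in its tray.

```bash
python3 -m crank '[[[0.17,0,0.3,0,0,0,85],[0,0,0.6,0,0,0,85],[0,0,0.8,0,0,0,85],[0,0,0.8,0,0,0,85],[0,0,0.6,0,0,0,85],[0,0,0.3,0,0,0,85],[0,0,0.12,0,0,0,85],[0,0,0,0,0,0,85]]]'
python3 -m crank '[[[0,0,0,0,0,0,40],[0,0,0,0,0,0,40],[0,0,0,0,0,0,40],[0,0,0,0,0,0,40],[0,0,0,0,0,0,40],[0,0,-0.3,0,0,0,40],[0,0,-0.5,0,0,0,40],[0,0,-0.6,0,0,0,40]]]' 40
python3 -m crank '[[[0,0,-0.5,0,0,0,40],[0,0,-0.3,0,0,0,40],[0,0,0,0,0,0,40],[0,0,0,0,0,0,40],[0,0,0,0,0,0,40],[0,0,0,0,0,0,40],[0,0,0,0,0,0,40],[0,0,0,0,0,0,40]]]' 
python3 -c "
from h import *
go(577.47,-185.28,57,85.37)"
```

```text
time_s: 49.55
eef_pos: [618.8, 212.5, 57.8]
ee_rot: [0.0, 0.735, 0.678, 0.0]
force: [-0.0, 0.4, 1.3]
grip_width: 0.991
grip_force: 0.0
time_s: 50.35
eef_pos: [618.5, 212.5, 93.4]
ee_rot: [-0.0, 0.735, 0.678, -0.0]
force: [0.8, -0.8, -0.9]
grip_width: 0.592
grip_force: 41.9
time_s: 51.15
eef_pos: [618.5, 212.5, 112.3]
ee_rot: [-0.0, 0.735, 0.678, -0.0]
force: [-0.9, 0.2, -1.2]
grip_width: 0.591
grip_force: 42.0
t 51.15 pos [618.53 212.47 112.3 ] yaw 85.37 turnz units 0.0 shift -15.990584846618328 -0.35280235223849843 2.2120444943843176 tilt [-0. -0.] gw 50.5 F [-0.93  0.19 -1.22] gf 42.0
```

```bash
python3 -m crank '[[[-0.3,0,0,0,0,0,40],[-0.5,0,0,0,0,0,40],[-0.7,0,0,0,0,0,40],[-0.8,-0.1,0,0,0,0,40],[-0.8,-0.1,0,0,0,0,40],[-0.8,-0.1,0,0,0,0,40],[-0.8,-0.05,0,0,0,0,40],[-0.8,0,0,0,0,0,40]]]' >/dev/null
python3 -m crank '[[[-0.8,0,0,0,0,0,40],[-0.8,0,0,0,0,0,40],[-0.8,0,0,0,0,0,40],[-0.8,0,0,0,0,0,40],[-0.8,0,0,0,0,0,40],[-0.8,0,0,0,0,0,40],[-0.8,0,0,0,0,0,40],[-0.8,0,0,0,0,0,40]]]' >/dev/null
python3 -m crank '[[[-0.8,0,0,0,0,0,40],[-0.8,0,0,0,0,0,40],[-0.8,0,0,0,0,0,40],[-0.7,0,0,0,0,0,40],[-0.6,0,0,0,0,0,40],[-0.3,0,0,0,0,0,40],[-0.07,0,0,0,0,0,40],[0,0,0,0,0,0,40]]]' >/dev/null
python3 -m crank '[[[0,0,0,0,0,0,40],[0,0,0,0,0,0,40],[0,0,0,0,0,0,40],[0,0,0.4,0,0,0,40],[0,0,0.5,0,0,0,40],[0,0,0.4,0,0,0,40],[0,0,0.2,0,0,0,40],[0,0,0,0,0,0,40]]]'
python3 -c "
from h import *
go(577.47,-184.7,57,85.37)"
```

```text
time_s: 54.35
eef_pos: [577.2, -184.5, 73.9]
ee_rot: [-0.001, 0.735, 0.678, -0.0]
force: [-0.1, -0.1, -0.9]
grip_width: 0.594
grip_force: 42.0
t 54.35 pos [ 577.22 -184.54   73.86] yaw 85.36 turnz units -0.001 shift -0.005388070645586546 0.010411774108652995 0.6744541902117589 tilt [-0.  0.] gw 50.7 F [-0.12 -0.15 -0.85] gf 42.0
```

```bash
python3 -m crank '[[[0,0,0.3,0,0,0,40],[0,0,0.2,0,0,0,40],[0,0,0.1,0,0,0,40],[0,0,0.06,0,0,0,40],[0,0,0,0,0,0,40],[0,0,0,0,0,0,40],[0,0,0,0,0,0,60],[0,0,0,0,0,0,85]]]'
python3 -m crank '[[[0,0,0,0,0,0,85],[0,0,0,0,0,0,85],[0,0,-0.4,0,0,0,85],[0,0,-0.8,0,0,0,85],[0,0,-0.9,0,0,0,85],[0,0,-0.9,0,0,0,85],[0,0,-0.8,0,0,0,85],[0,0,-0.5,0,0,0,85]]]'
python3 -m crank '[[[0.3,0,0,0,0,0,85],[0.7,0,0,0,0,0,85],[1,0,0,0,0,0,85],[1,0,0,0,0,0,85],[1,0,0,0,0,0,85],[1,0,0,0,0,0,85],[1,0,0,0,0,0,85],[1,0,0,0,0,0,85]]]' >/dev/null
python3 -m crank '[[[1,0,0,0,0,0,85],[1,0,0,0,0,0,85],[1,0,0,0,0,0,85],[1,0,0,0,0,0,85],[1,0,0,0,0,0,85],[1,0,0,0,0,0,85],[1,0,0,0,0,0,85],[1,0,0,0,0,0,85]]]' >/dev/null
python3 -m crank '[[[1,-0.1,0,0,0,0,85],[1,-0.08,0,0,0,0,85],[1,0,0,0,0,0,85],[0.9,0,0,0,0,0,85],[0.6,0,0,0,0,0,85],[0.2,0,0,0,0,0,85],[0,0,0,0,0,0,85],[0,0,0,0,0,0,85]]]'
python3 -c "
from h import *
go(612.6,305.5,68,85.37)
T=tool();im=capture('wrist');np.save('T9.npy',T)
print(proj('wrist',[[612.6,305.5,127]],T))
h=cv2.cvtColor(im,cv2.COLOR_BGR2HSV);m=(h[...,2]<60).astype(np.uint8)
n,l,st,c=cv2.connectedComponentsWithStats(m);print([(st[i],c[i]) for i in range(1,n) if 200<st[i][4]<6000])"
```

```text
time_s: 55.15
eef_pos: [577.8, -184.8, 58.7]
ee_rot: [0.0, 0.735, 0.678, 0.0]
force: [0.5, 0.2, 0.4]
grip_width: 0.851
grip_force: 0.0
time_s: 55.95
eef_pos: [578.1, -185.0, 168.5]
ee_rot: [0.001, 0.735, 0.678, 0.0]
force: [1.4, 0.3, 0.4]
grip_width: 0.995
grip_force: 0.0
time_s: 58.35
eef_pos: [612.6, 306.2, 165.5]
ee_rot: [-0.0, 0.735, 0.678, -0.001]
force: [0.1, 0.1, 1.1]
grip_width: 0.992
grip_force: 0.0
t 58.35 pos [612.57 306.17 165.51] yaw 85.36 turnz units -0.001 shift -0.026700277864984412 0.0033953052122336997 3.9002736059625285 tilt [-0. -0.] gw 84.7 F [0.12 0.07 1.06] gf 0.0
[[259.17 213.23]]
[(array([ 402,   15,  110,  110, 4495], dtype=int32), array([459.63,  71.09])), (array([436, 162,  40,  30, 878], dtype=int32), array([455.69, 176.55])), (array([ 236,  182,   48,   51, 1931], dtype=int32), array([259.43, 207.3 ]))]
```

```bash
python3 -m crank '[[[-0.02,0,0.3,0,0,0,85],[0,0,0.6,0,0,0,85],[0,0,0.8,0,0,0,85],[0,0,0.9,0,0,0,85],[0,0,0.7,0,0,0,85],[0,0,0.4,0,0,0,85],[0,0,0.17,0,0,0,85],[0,0,0,0,0,0,85]]]'
python3 -m crank '[[[0,0,0,0,0,0,50],[0,0,0,0,0,0,50],[0,0,0,0,0,0,50],[0,0,0,0,0,0,50],[0,0,0,0,0,0,50],[0,0,-0.3,0,0,0,50],[0,0,-0.5,0,0,0,50],[0,0,-0.6,0,0,0,50]]]' 45
python3 -m crank '[[[0,0,-0.5,0,0,0,50],[0,0,-0.3,0,0,0,50],[0,0,0,0,0,0,50],[0,0,0,0,0,0,50],[0,0,0,0,0,0,50],[0,0,0,0,0,0,50],[0,0,0,0,0,0,50],[0,0,0,0,0,0,50]]]' 
python3 -c "
from h import *
go(585.42,-96.47,67.3,85.37)"
```

```text
time_s: 59.2
eef_pos: [612.9, 305.8, 69.2]
ee_rot: [-0.0, 0.735, 0.678, -0.0]
force: [-0.1, -0.2, 0.5]
grip_width: 0.996
grip_force: 0.0
time_s: 60.0
eef_pos: [612.6, 305.9, 104.9]
ee_rot: [-0.0, 0.735, 0.678, -0.0]
force: [0.1, 0.1, -2.9]
grip_width: 0.681
grip_force: 49.1
time_s: 60.8
eef_pos: [612.8, 306.0, 124.1]
ee_rot: [-0.0, 0.735, 0.678, -0.0]
force: [0.3, 0.3, -3.2]
grip_width: 0.679
grip_force: 49.1
t 60.8 pos [612.82 306.   124.11] yaw 85.37 turnz units 0.0 shift -16.13477667270913 0.20697427525681675 2.272454494018009 tilt [-0. -0.] gw 58.0 F [ 0.33  0.31 -3.2 ] gf 49.1
```

```bash
python3 -m crank '[[[-0.3,0,0,0,0,0,50],[-0.5,0,0,0,0,0,50],[-0.7,0,0,0,0,0,50],[-0.8,0.1,0,0,0,0,50],[-0.8,0.1,0,0,0,0,50],[-0.8,0,0,0,0,0,50],[-0.8,0,0,0,0,0,50],[-0.8,0,0,0,0,0,50]]]' >/dev/null
python3 -m crank '[[[-0.8,0,0,0,0,0,50],[-0.8,0,0,0,0,0,50],[-0.8,0,0,0,0,0,50],[-0.8,0,0,0,0,0,50],[-0.8,0,0,0,0,0,50],[-0.8,0,0,0,0,0,50],[-0.8,0,0,0,0,0,50],[-0.8,0,0,0,0,0,50]]]' >/dev/null
python3 -m crank '[[[-0.8,0,0,0,0,0,50],[-0.8,0,0,0,0,0,50],[-0.8,0,0,0,0,0,50],[-0.7,0,0,0,0,0,50],[-0.6,0,0,0,0,0,50],[-0.4,0,0,0,0,0,50],[-0.12,0,0,0,0,0,50],[0,0,0,0,0,0,50]]]' >/dev/null
python3 -m crank '[[[0,0,0,0,0,0,50],[0,0,0,0,0,0,50],[0,0,0,0,0,0,50],[0,0,0.4,0,0,0,50],[0,0,0.5,0,0,0,50],[0,0,0.4,0,0,0,50],[0,0,0.2,0,0,0,50],[0,0,0,0,0,0,50]]]'
python3 -c "
from h import *
go(585.42,-96.1,68.8,85.37)"
```

```text
time_s: 64.0
eef_pos: [584.9, -95.9, 85.6]
ee_rot: [-0.001, 0.735, 0.678, -0.0]
force: [-0.5, 0.5, -2.7]
grip_width: 0.682
grip_force: 49.1
t 64.0 pos [584.89 -95.95  85.64] yaw 85.37 turnz units -0.001 shift -0.004358443771183265 0.021446915487228307 0.6735931762601808 tilt [-0.  0.] gw 58.2 F [-0.46  0.46 -2.67] gf 49.1
```

Lower, release, rise, then back away to the left and look.

```bash
python3 -m crank '[[[0,0.02,0.3,0,0,0,50],[0,0,0.2,0,0,0,50],[0,0,0.1,0,0,0,50],[0,0,0.06,0,0,0,50],[0,0,0,0,0,0,50],[0,0,0,0,0,0,50],[0,0,0,0,0,0,60],[0,0,0,0,0,0,85]]]'
python3 -m crank '[[[0,0,0,0,0,0,85],[0,0,0,0,0,0,85],[0,0,-0.4,0,0,0,85],[0,0,-0.8,0,0,0,85],[0,0,-0.9,0,0,0,85],[0,0,-0.9,0,0,0,85],[0,0,-0.9,0,0,0,85],[0,0,-0.9,0,0,0,85]]]'
python3 -m crank '[[[0,0,-0.9,0,0,0,85],[0.3,0,-0.9,0,0,0,85],[0.8,0,-0.9,0,0,0,85],[1,0,0,0,0,0,85],[1,0,0,0,0,0,85],[1,0,0,0,0,0,85],[1,0,0,0,0,0,85],[1,0,0,0,0,0,85]]]' >/dev/null
python3 -m crank '[[[1,0,0,0,0,0,85],[1,0,0,0,0,0,85],[1,0,0,0,0,0,85],[1,0,0,0,0,0,85],[1,0,0,0,0,0,85],[1,0,0,0,0,0,85],[0.5,0,0,0,0,0,85],[0,0,0,0,0,0,85]]]'
python3 - <<'E'
from h import *
im=capture('top');cv2.imwrite('pics/t10.png',im);cv2.imwrite('pics/s10.png',capture('scene'))
h0=cv2.imread('pics/top0.png')
a=np.vstack([cv2.resize(x[125:265,120:440],(640,280),interpolation=cv2.INTER_CUBIC) for x in(h0,im)]);cv2.imwrite('pics/c10.png',a)
def blob(im,kind,box):
    h=cv2.cvtColor(im,cv2.COLOR_BGR2HSV).astype(int);H,S,V=h[...,0],h[...,1],h[...,2]
    m={'red':((H<8)|(H>172))&(S>140),'blue':(H>100)&(H<130)&(S>120),'org':(H<18)&(S>180)}[kind]
    a,b,c,d=box;ys,xs=np.nonzero(m[b:d,a:c]);return len(xs),xs.mean()+a,ys.mean()+b
for k,b in(('red',(315,160,345,190)),('blue',(335,160,370,190)),('org',(285,158,314,188))):print(k,blob(h0,k,b),blob(im,k,b))
E
```

```text
time_s: 64.8
eef_pos: [586.2, -96.3, 70.5]
ee_rot: [0.0, 0.735, 0.678, 0.0]
force: [-0.1, 0.2, -0.2]
grip_width: 0.847
grip_force: 0.0
time_s: 65.6
eef_pos: [585.8, -96.1, 192.1]
ee_rot: [0.0, 0.735, 0.678, 0.0]
force: [-0.3, -0.2, -0.2]
grip_width: 0.995
grip_force: 0.0
time_s: 67.2
eef_pos: [611.1, 218.9, 258.0]
ee_rot: [0.0, 0.734, 0.679, 0.0]
force: [-0.0, -0.9, -0.7]
grip_width: 0.993
grip_force: 0.0
red (77, np.float64(331.27272727272725), np.float64(172.3896103896104)) (76, np.float64(331.4078947368421), np.float64(172.5))
blue (112, np.float64(355.5267857142857), np.float64(177.8125)) (114, np.float64(355.640350877193), np.float64(177.69298245614036))
org (178, np.float64(300.1179775280899), np.float64(172.4943820224719)) (181, np.float64(300.1160220994475), np.float64(172.4696132596685))
```

View pics/c10.png

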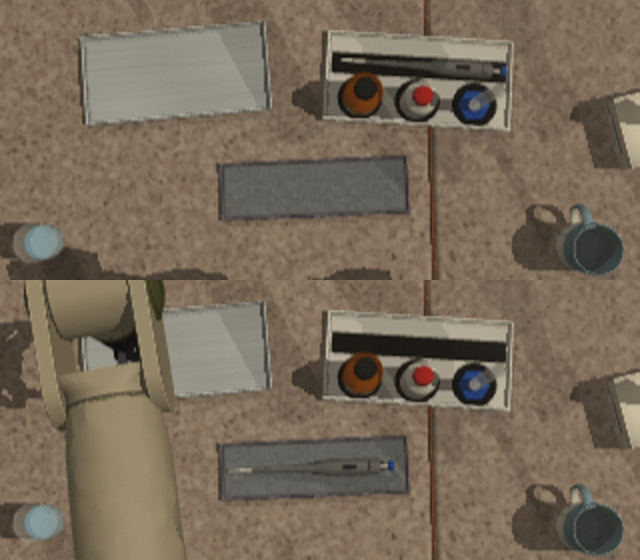

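All three are back within about 0.2 px (under 1 mm) of their starting spots. The pipette is centred in the grey tray, the mug and beaker look unmoved, and the gripper is clear.

```bash
python3 -c "
from rig import *
print(finish_job())"
```

```text
the job is handed in; nothing more can be done
None
```

The job is handed in at about 67 s: the pipette lies lengthwise in the middle of the grey bench tray, the two bottles and the cylinder stand upright on their original spots in the rack, and the mug and beaker were left where they were.

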